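Offer up a tee bracket for tack welding

ROBOT

A 6-joint arm with a two-finger parallel gripper is mounted at the origin on the work surface. World frame = base frame: x ahead of the robot, y to its left, z up, the work surface at z = 0. Lengths are in m, angles in rad, forces in N, time in s.
With the tool pointing down it reaches from about 0.35 to 0.85 m from the base axis. Payload 8.1 kg.
Tool frame: the origin (TCP) lies at the very end of the fingers, on their centre line; the grasp point (between the pads) lies robot.grip_point_offset behind it (robot.grip_point_offset is the distance from the TCP to the grasp point, in m); z points along the fingers, y is the line along which they close (so a half turn about z gives the same grasp; the last joint's range is limited). The gripper opens to 93 mm and grips with 3 to 60 N. Pads are 15 mm wide; open, the fingers measure 128 mm over their backs; the gripper's body (75 mm by 188 mm) begins 65 mm behind the grasp point.
Start: joints at [-1.402, 0.13, 1.488, -0, 1.523, -0.085], TCP at [0.151, -0.581, 0.219] pointing down, gripper open.
Joint ranges: [-2.96, 2.96], [-0.89, 2.26], [0.02, 2.5], [-1.34, 4.48], [0, 2.73], [-2.66, 2.66]. Speed limits (rad/s): [2.39, 2.39, 2.79, 3.14, 3.14, 3.14].

INTERFACE

Orientations are given as a rotation vector (axis times angle).
In Python, from plant import robot, eyes gives the robot as it stands. The module is installed in compiled form; this text tells all that it offers.
- The arm moves only by the tool apply_moves, never from a script. Its argument "steps" is one flat list of numbers, 7 for each row, row after row: the shift along the tool's x, y, z in units of 30 mm (1.0 is 30 mm), then the turn, a rotation vector about the tool's x, y, z in units of 6 degrees (1.0 is 6 degrees), then the opening in per cent of the stroke, from 0 (shut) to 100 (fully open). In form: [dx, dy, dz, ax, ay, az, fingers, dx, dy, dz, ax, ay, az, fingers, ...]. A call has 1 to 12 rows; each row shifts and turns the commanded pose from where the row before left it, along the tool's axes as they then stand; what a row does not reach is not made up. A row lasts 1/12 s, in which the tool goes at most 41.7 mm and 7.16 degrees, less where a joint would pass 70% of its speed; a pose out of reach is approached as far as the arm can. A call is refused whole if a number of a shift passes 1 or a number of a turn 1, either way. A call with a gripper value outside its range is refused whole. The fingers move at their own pace and stop on an object; "grip_force" is the grip in N (left out, the last holds). Time passes only in rows, so rows that do not move let the fingers close. It gives the time, the measured TCP pose, the force, the opening and the grip force at its end, in the units of the state.
- robot.read_state(): the state, without advancing time (a new reading comes with each control period).
- eyes.read_camera(name): name is "scene" or "side" or "wrist"; returns the picture (420x560x3 uint8, red, green, blue); there is no depth.
- eyes.calibration(name): a dict with "K" (3x3 intrinsics, pixels), "k1" (the pictures are not rectified: a ray, as slopes to the right and down, at radius r is drawn at 1 + k1 r^2 times it, then the intrinsics apply), "R" (3x3) and "t" (3): a world point X has camera coordinates R X + t. Camera axes: x right, y down, z forward; pixel columns grow to the right and rows downward; lengths in m; the calibration is good to about 2 mm. A picture is of the moment at which its call begins: read the wrist's pose just before it. calibration takes no time and is no camera call; for the wrist camera it gives the pose at the moment of the call.
- robot.close_job(): hands the job in; it is judged then, once.
Trained networks look in the newest picture that a camera, given by its name, has taken for a name from the list of things; names that differ only in an ending like _2 or _b are one class to them, and where a whole thing is asked for, a point or a joint stands for the part that bears it (a point fixed in the world has none). Each returns a list of dicts, best first, with "conf" (0 to 1); they miss things now and then, are a little off and sometimes report something else, mostly with a low value. They report only what shows in the picture. A call takes as long as a camera call. They do not tell look-alikes from the thing itself.
- eyes.search_frame(camera, thing): "rect" ([left, top, width, height] in pixels, round what is visible of it).
- eyes.place_of(camera, thing): "xy" ([column, row] in pixels: a listed point, or the origin of a listed thing).
The state is a dict: "t": time; "q": joint angles; "dq": joint speeds; "joint_torque": joint torques, N m; "tool_pos": TCP position; "orientation": TCP orientation; "force": force on the tool from outside, world axes, zero at the start; "wrist_torque": the same for the moment, N m; "opening": finger opening in m; "gripper_force": force on a finger pad.
Only numpy, scipy, OpenCV 4.12 (cv2) and the standard library are available. Lean on these libraries where they do the work, as an engineer would, in place of code of your own. Each camera call takes 0.05 s, during which the arm holds its last target. There are 200 camera calls.

TASK

Pick up the blue tee bracket, lift it over the green spatter screen without touching the screen, and lower it over the yellow outline on the sprung steel plate until its foot lightly touches the plate, so that you have felt where the surface is. Then back it straight off to leave a gap of about 5 mm for tacking, with the foot level and squarely over the outline, and finish like that: the bracket still in the gripper, hovering steadily and touching nothing else. Leave everything else on the bench where it is.

Things in the scene. Friction and masses are not known exactly. Their poses are not given: they have to be found in the camera images.
- blue_tee_center (a point): The blue painted steel tee bracket to hold, about 0.4 to 0.55 kg, standing on its foot on the bench: 70 x 46 x 8 mm foot with an upright web 70 mm long, 8 mm thick, on its middle line; 68 mm tall overall. Two 12 mm holes pierce the web, each 23 mm from its middle, 50 mm up. This point is on its middle line, inside the web, half-way up (34 mm above the underside of the foot). x runs along the web (70 mm), y across the web (the 8 mm to grip), z up. Either way round is the same.
- blue_tee_foot (a point): Centre of the underside of the blue bracket's foot, axes as for its centre.
- mark (a point): Centre of the yellow outline painted on the top face of the steel plate, at the height of that face when nothing presses on it (35 to 60 mm above the bench; it varies). The outline's inner size is 70 x 46 mm, the bracket's foot, and its painted line is 5 mm wide; x runs along its long side, y along the short side, z up. The bracket may sit on it either way round.
- fixture: Fixed grey jig bed (190 x 130 mm) that carries the rust-brown steel plate, 180 x 120 x 4 mm, on four stiff springs: the plate first yields at about 2 N of push, then sinks 1 mm for every 4 N, stops hard after 6 mm, and comes back up when let go. Axes as for the mark, origin 60 mm straight below the mark. A 10 mm guide post with a brass collar (18 mm) stands at the middle of each short end, 75 mm from the centre along x, 30 mm above the plate.
- screen: Green sheet-metal spatter screen with a yellow top edge, fixed to the bench between the brackets and the plate: 340 mm long, 4 mm thick, 90 mm tall, on two small feet. Origin at the centre of its underside, x along its length, y across it, z up.
- red_tee_center (a point): A red bracket of the same shape, to be left alone: 70 x 46 x 8 mm foot with an upright web 70 mm long, 8 mm thick, on its middle line; 68 mm tall overall. Two 12 mm holes pierce the web, each 23 mm from its middle, 50 mm up. Point and axes as for the blue one.
- drill: Red and black cordless drill standing on its battery, 202 mm tall, up to 200 mm long. Origin under the battery's centre. Leave alone.
- spray_a: Spray can with orange label, 66 mm diameter, 190 mm tall. Origin at its underside. Leave alone.
- spray_b: Spray can with green label, 66 mm diameter, 190 mm tall. Origin at its underside. Leave alone.
- pliers: Pliers with yellow handles lying flat, 185 mm long. Origin near the middle, on the bench. Leave alone.
- hammer: Hammer lying flat, x along its handle. Leave alone.
- tin: Open aluminium tin, 76 mm diameter, 85 mm tall. Origin at its underside. Leave alone.
- blue_tee: The same blue bracket; origin at the centre of the underside of its foot.
Not all that is in view belongs to the job. Of the things that look like the blue_tee, the largest one is meant.

How it is judged:
By the outcome, as a careful person would: the job done as asked, in the order asked, and still so for the second after the job is handed in, while the arm keeps its last pose, push and grip.
It also fails if it takes over 45 s, if anything falls off the work surface, if the arm or the gripper's body presses on something with over 40 N, if the wrist force passes 120 N, or if a joint passes its speed limit or range.

## Working session

There is one attempt and no reset: what is moved stays moved. The work goes in short steps, Python scripts to look and compute and a tool call to move; the robot and the scene stay as the last step left them, time stands still between calls to the robot, and variables do not carry over. Pictures are saved under pics/ and viewed, at most 10 in all, crops included, and the job is handed in when it is done.

Besides the shell and the picture viewer there is one more tool, called after ">>>" as name(argument=value, ...), one argument or row to a line, values as JSON. apply_moves: Moves the arm, as the interface text tells. Its arguments: {"type":"object","properties":{"steps":{"type":"array"},"grip_force":{"type":"number"}},"required":["steps"]}

```bash
mkdir -p pics; cat > h.py <<'E'
import numpy as np, cv2
from scipy.spatial.transform import Rotation as Rot
from plant import robot, eyes
def snap(c,n):
    im=eyes.read_camera(c); cv2.imwrite(f'pics/{n}.png',cv2.cvtColor(im,cv2.COLOR_RGB2BGR)); return im
def ray(c,uv,cal=None):
    k=cal or eyes.calibration(c); K=np.array(k['K']);R=np.array(k['R']);t=np.array(k['t'])
    d=np.array([(uv[0]-K[0,2])/K[0,0],(uv[1]-K[1,2])/K[1,1]]); s=d.copy()
    for _ in range(20): s=d/(1+k['k1']*(s@s))
    v=R.T@np.array([s[0],s[1],1]); return -R.T@t, v/np.linalg.norm(v)
def onz(c,uv,z,cal=None):
    o,v=ray(c,uv,cal); return o+v*(z-o[2])/v[2]
def tri(rs):
    A=sum(np.eye(3)-np.outer(v,v) for o,v in rs); b=sum((np.eye(3)-np.outer(v,v))@o for o,v in rs)
    return np.linalg.solve(A,b)
def proj(c,X,cal=None):
    k=cal or eyes.calibration(c); p=np.array(k['R'])@np.array(X)+np.array(k['t']); s=p[:2]/p[2]
    s=s*(1+k['k1']*(s@s)); K=np.array(k['K']); return np.array([K[0,0]*s[0]+K[0,2],K[1,1]*s[1]+K[1,2]])
E
python3 - <<'E'
from h import *
st=robot.read_state();print({k:np.round(v,3) for k,v in st.items()}, robot.grip_point_offset)
ims=[]
for c in ['scene','side','wrist']:
    snap(c,c+'0'); 
    k=eyes.calibration(c);print(c,'pos',np.round(-np.array(k['R']).T@k['t'],3),np.round(k['K'],1).tolist())
    for th in ['blue_tee_center','blue_tee_foot','mark','screen','red_tee_center','fixture']:
        print(th,[(np.round(d['xy']).tolist(),round(d['conf'],2)) for d in eyes.place_of(c,th)][:4])
E
```

```text
{'t': np.float64(0.0), 'q': array([-1.402,  0.131,  1.489,  0.   ,  1.523, -0.085]), 'dq': array([ 0.001, -0.001, -0.002, -0.001, -0.002,  0.001]), 'joint_torque': array([ 3.0000e-03, -5.5984e+01, -4.9175e+01,  7.7000e-02,  3.6000e-02,
       -0.0000e+00]), 'tool_pos': array([ 0.151, -0.58 ,  0.218]), 'orientation': array([-3.115, -0.397,  0.   ]), 'force': array([-0.088,  0.531, -0.622]), 'wrist_torque': array([ 0.029, -0.013,  0.061]), 'gripper_force': np.float64(0.0), 'opening': np.float64(0.093)} 0.0188
scene pos [1.382 0.492 1.069] [[504.8, 0.0, 281.4], [0.0, 504.8, 205.4], [0.0, 0.0, 1.0]]
blue_tee_center [([402.0, 273.0], 0.86), ([331.0, 266.0], 0.61), ([371.0, 262.0], 0.55)]
blue_tee_foot [([406.0, 283.0], 0.7), ([368.0, 273.0], 0.68), ([329.0, 274.0], 0.54)]
mark [([258.0, 172.0], 0.85)]
screen []
red_tee_center [([186.0, 130.0], 0.67)]
fixture [([257.0, 183.0], 0.59)]
side pos [ 0.027 -1.024  1.497] [[526.0, 0.0, 286.5], [0.0, 526.0, 213.3], [0.0, 0.0, 1.0]]
blue_tee_center [([276.0, 181.0], 0.68), ([247.0, 175.0], 0.64), ([232.0, 162.0], 0.61), ([325.0, 224.0], 0.36)]
blue_tee_foot [([276.0, 186.0], 0.68), ([247.0, 180.0], 0.54), ([230.0, 170.0], 0.46), ([353.0, 336.0], 0.3)]
mark [([285.0, 266.0], 0.58)]
screen [([259.0, 235.0], 0.83), ([247.0, 175.0], 0.6)]
red_tee_center [([216.0, 194.0], 0.63)]
fixture []
wrist pos [ 0.226 -0.561  0.384] [[347.8, 0.0, 277.6], [0.0, 347.8, 207.5], [0.0, 0.0, 1.0]]
blue_tee_center []
blue_tee_foot []
mark []
screen []
red_tee_center []
fixture []
```

View pics/scene0.png

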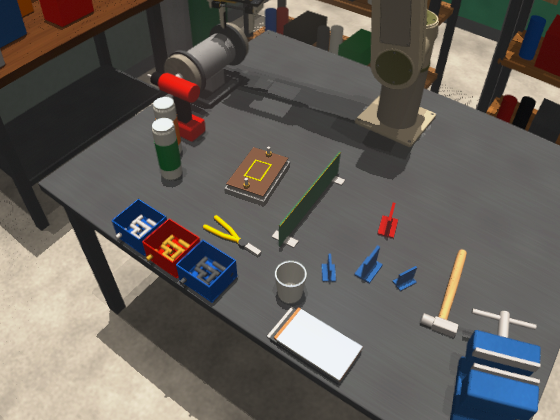

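View pics/side0.png

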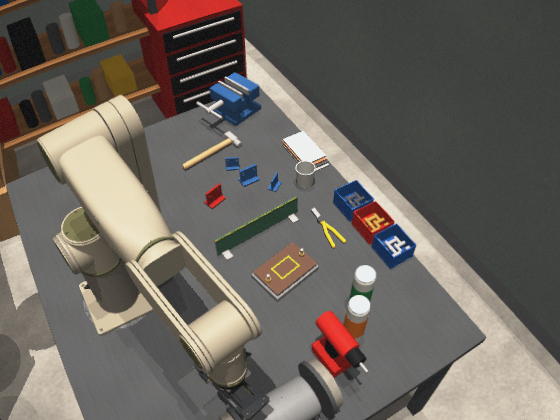

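Three blue tees: scene (330,268), (370,264) and (405,278); side (275,182), (248,176) and (232,163). The middle one, scene (370,264) and side (248,176), looks largest. I'll confirm it in a crop and measure.

```bash
python3 - <<'E'
from h import *
a=cv2.imread('pics/scene0.png')[240:300,310:430];b=cv2.imread('pics/side0.png')[145:205,200:320]
cv2.imwrite('pics/crop.png',np.vstack([cv2.resize(x,(720,300)  if 0 else (600,300),interpolation=cv2.INTER_CUBIC) for x in (a,b)]))
T=lambda p,q:np.round(tri([ray('scene',p),ray('side',q)]),3)
print('L',T((331,266),(276,181)),'M',T((371,262),(247,175)),'R',T((402,273),(232,162)))
print('Mfoot',T((368,273),(247,180)),'mark',T((258,172),(285,266)), 'red',onz('scene',(388,222),.034),onz('side',(216,194),.034))
print('screen top ends', T((280,238),(298,200)),T((340,157),(216,240)))
E
```

```text
L [0.694 0.157 0.029] M [0.618 0.237 0.029] R [0.601 0.322 0.033]
Mfoot [ 0.622  0.242 -0.009] mark [ 0.527 -0.197  0.032] red [0.47276014 0.21110558 0.034     ] [0.47173571 0.20562852 0.034     ]
screen top ends [0.707 0.013 0.051] [ 0.367 -0.014  0.076]
```

View pics/crop.png

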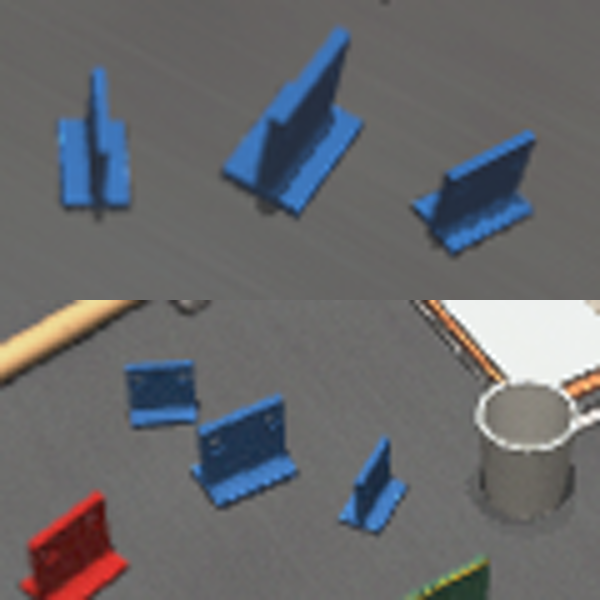

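Confirmed: the middle one is the largest, with crop corners of its web top at scene ≈(379,246)/(364,264) and side ≈(240,171)/(257,165). Next: its yaw and the transit.

```bash
cat >> h.py <<'E'
def plan(pos,xdir=None,show=True):
    """shift (30 mm units) in current tool axes and yaw (6 deg units, about tool z) to bring TCP to pos, tool x along +-xdir"""
    st=robot.read_state(); R=Rot.from_rotvec(st['orientation']).as_matrix(); p=np.array(st['tool_pos'])
    print('pos',np.round(p,4),'toolx',np.round(R[:,0],3),'tooly',np.round(R[:,1],3),'toolz',np.round(R[:,2],4),'q6',round(st['q'][5],2),'F',np.round(st['force'],2),'T',np.round(st['wrist_torque'],2),'open',round(st['opening'],4),'t',round(st['t'],2))
    d=R.T@(np.array(pos)-p)/0.03; print('shift units',np.round(d,2))
    if xdir is not None:
        a=R.T@np.append(np.array(xdir)[:2],0); th=np.degrees(np.arctan2(a[1],a[0])); th=(th+90)%180-90
        print('yaw units',round(th/6,2),'deg',round(th,1))
E
python3 - <<'E'
from h import *
z=.068
for c,p,q in (('scene',(379,246.4),(364,264)),('side',(239.6,171),(257,164.6))):
    A,B=onz(c,p,z),onz(c,q,z); d=A-B
    print(c,A,B,(A+B)/2,np.linalg.norm(d),np.degrees(np.arctan2(d[1],d[0])))
for c,ps in (('scene',((280,238),(340,157))),('side',((298,200),(216,240)))): print([onz(c,p,.09) for p in ps])
print('mark',onz('scene',(258,172),.045),onz('side',(285,266),.045))
print('drill',onz('side',(335,350),.19),onz('side',(365,368),.15),'can',onz('side',(365,275),.19),onz('side',(358,308),.19))
plan((.618,.237,.2),(1,0))
E
```

```text
scene [0.58982585 0.24043619 0.068     ] [0.66075288 0.23689722 0.068     ] [0.62528937 0.23866671 0.068     ] 0.07101526026058695 177.14353890229356
side [0.58868554 0.23445571 0.068     ] [0.66105999 0.2299451  0.068     ] [0.62487277 0.23220041 0.068     ] 0.07251487156683596 176.4337569068676
[array([0.73164818, 0.03224338, 0.09      ]), array([ 0.38148511, -0.00603185,  0.09      ])]
[array([ 0.69016091, -0.01624708,  0.09      ]), array([ 0.36416539, -0.0241204 ,  0.09      ])]
mark [ 0.53829514 -0.1882084   0.045     ] [ 0.52298077 -0.2048569   0.045     ]
drill [ 0.44833336 -0.58750373  0.19      ] [ 0.50070549 -0.66180247  0.15      ] can [ 0.65837853 -0.43618279  0.19      ] [ 0.57602657 -0.5151415   0.19      ]
pos [ 0.1507 -0.5808  0.2186] toolx [0.968 0.251 0.   ] tooly [ 0.251 -0.968 -0.   ] toolz [ 0.  0. -1.] q6 -0.09 F [ 0.17  0.32 -0.01] T [-0.03  0.02  0.07] open 0.093 t 1.05
shift units [ 21.92 -22.48   0.62]
yaw units 2.42 deg 14.5
```

>>> apply_moves(
  steps=[0, 0, -1, 0, 0, 1, 100, 0, 0, -1, 0, 0, 1, 100, 0, 0, -1, 0, 0, 0.95, 100, 0.5, -1, 0, 0, 0, 0, 100, 0.5, -1, 0, 0, 0, 0, 100, 0.5, -1, 0, 0, 0, 0, 100, 0.5, -1, 0, 0, 0, 0, 100, 0.5, -1, 0, 0, 0, 0, 100, 0.5, -1, 0, 0, 0, 0, 100, 0.5, -1, 0, 0, 0, 0, 100, 0.5, -1, 0, 0, 0, 0, 100, 0.5, -1, 0, 0, 0, 0, 100],
)

```text
t: 2.05
tool_pos: [0.3008, -0.3172, 0.3088]
orientation: [3.14, -0.087, 0.001]
force: [0.8, -1.1, 0.2]
opening: 0.0933
gripper_force: 0.0
```

>>> apply_moves(
  steps=[0.5, -1, 0, 0, 0, 0, 60, 0.5, -1, 0, 0, 0, 0, 60, 0.5, -1, 0, 0, 0, 0, 60, 0.5, -1, 0, 0, 0, 0, 60, 0.5, -1, 0, 0, 0, 0, 60, 0.5, -1, 0, 0, 0, 0, 60, 0.5, -1, 0, 0, 0, 0, 60, 0.5, -1, 0, 0, 0, 0, 60, 0.5, -1, 0, 0, 0, 0, 60, 0.5, -1, 0, 0, 0, 0, 60, 0.5, -1, 0, 0, 0, 0, 60, 0.5, -1, 0, 0, 0, 0, 60],
)

```text
t: 3.05
tool_pos: [0.5005, 0.0326, 0.3089]
orientation: [3.14, -0.086, 0.001]
force: [0.8, 0.0, -0.3]
opening: 0.0559
gripper_force: 0.0
```

```bash
python3 - <<'E'
from h import *
plan((.625,.235,.2),(1,-.055))
k=eyes.calibration('wrist');print(np.round(k['R'],3).tolist())
E
```

```text
pos [0.5005 0.0326 0.3089] toolx [ 0.998 -0.055  0.001] tooly [-0.055 -0.998  0.   ] toolz [ 7.e-04 -1.e-04 -1.e+00] q6 1.59 F [ 0.76  0.03 -0.34] T [-0.   -0.02 -0.01] open 0.0559 t 3.05
shift units [ 3.77 -6.96  3.63]
yaw units 0.0 deg 0.0
[[-0.054, -0.999, -0.001], [-0.959, 0.052, 0.277], [-0.277, 0.016, -0.961]]
```

>>> apply_moves(
  steps=[0.54, -1, 0.4, 0, 0, 0, 60, 0.54, -1, 0.4, 0, 0, 0, 60, 0.54, -1, 0.4, 0, 0, 0, 60, 0.54, -1, 0.4, 0, 0, 0, 60, 0.54, -1, 0.4, 0, 0, 0, 60, 0.54, -1, 0.4, 0, 0, 0, 60, 0.54, -1, 0.4, 0, 0, 0, 60, 0, 0, 0, 0, 0, 0, 60],
)

```text
t: 3.72
tool_pos: [0.624, 0.2388, 0.218]
orientation: [3.14, -0.081, -0.012]
force: [-0.9, 0.2, -1.2]
opening: 0.0555
gripper_force: 0.0
```

```bash
python3 - <<'E'
from h import *
plan((.625,.235,.2),(1,-.055))
im=snap('wrist','w1'); print([ (np.round(d['xy']),d['conf']) for d in eyes.place_of('wrist','blue_tee_center')])
cv2.imwrite('pics/w1b.png',cv2.resize(cv2.imread('pics/w1.png'),(800,600)))
for X in [(.59,.237,.068),(.66,.233,.068),(.625,.235,.0)]: print(X,proj('wrist',X))
E
```

```text
pos [0.624  0.2388 0.218 ] toolx [ 0.999 -0.052 -0.007] tooly [-0.052 -0.999  0.001] toolz [-7.4e-03 -4.0e-04 -1.0e+00] q6 1.91 F [-0.94  0.25 -1.2 ] T [0.03 0.03 0.04] open 0.0555 t 3.72
shift units [0.04 0.12 0.6 ]
yaw units 0.03 deg 0.2
[(array([354., 109.]), 0.8), (array([277., 180.]), 0.72), (array([195., 206.]), 0.59)]
(0.59, 0.237, 0.068) [277.73987393 225.69484547]
(0.66, 0.233, 0.068) [278.0906436  153.37319818]
(0.625, 0.235, 0.0) [277.85904589 176.528889  ]
```

View pics/w1b.png

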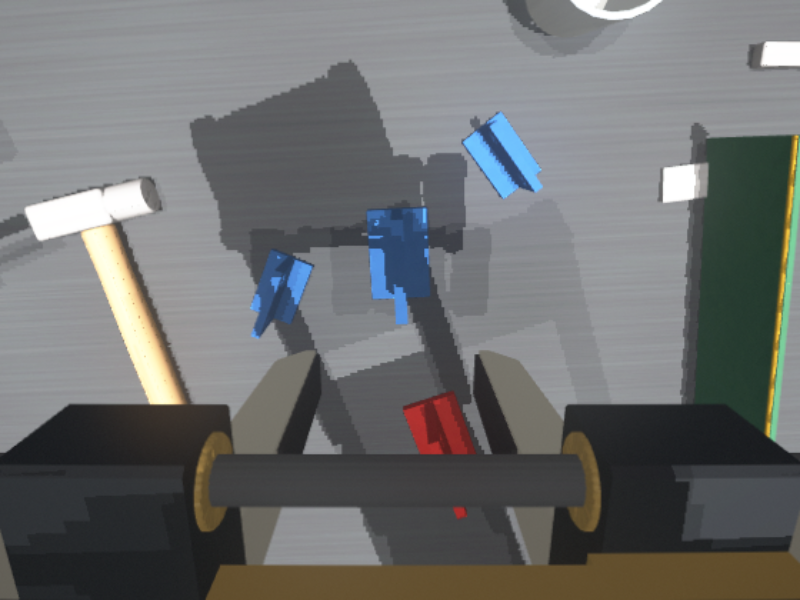

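The wrist picture shows the blue tee almost centred at 560-scale (279,178), with its near web top at (281,225). I'll refine the pose from the foot corners.

```bash
python3 - <<'E'
from h import *
c=[onz('wrist',np.array(p)*.7,.008)[:2] for p in [(368,208),(428,208),(430,297),(372,300)]]
print(np.round(c,4)); m=np.mean(c,0); d=(c[0]+c[1]-c[2]-c[3]); d/=np.linalg.norm(d)
print(m,d,np.degrees(np.arctan2(d[1],d[0])), 'webtop near',onz('wrist',np.array((401,322))*.7,.068))
plan((*m,.027),d)
E
```

```text
[[0.6617 0.255 ]
 [0.6593 0.2097]
 [0.589  0.2105]
 [0.5889 0.2568]]
[0.62472642 0.2330087 ] [ 0.99982615 -0.01864614] -1.068406866257636 webtop near [0.5901516  0.23410977 0.068     ]
pos [0.624  0.2351 0.2222] toolx [ 0.999 -0.053 -0.004] tooly [-0.053 -0.999  0.001] toolz [-0.0037 -0.0012 -1.    ] q6 1.91 F [ 0.26 -0.47  1.35] T [0.01 0.02 0.03] open 0.0557 t 3.82
shift units [0.05 0.06 6.51]
yaw units -0.33 deg -2.0
```

>>> apply_moves(
  steps=[0.03, 0.05, 1, 0, 0, -0.3, 60, 0.03, 0, 1, 0, 0, 0, 60, 0, 0, 1, 0, 0, 0, 60, 0, 0, 1, 0, 0, 0, 60, 0, 0, 1, 0, 0, 0, 60, 0, 0, 1, 0, 0, 0, 60, 0, 0, 0.5, 0, 0, 0, 60, 0, 0, 0, 0, 0, 0, 60],
  grip_force=40,
)

```text
t: 4.48
tool_pos: [0.6237, 0.2309, 0.0263]
orientation: [3.139, -0.039, -0.009]
force: [-1.0, -0.1, -0.9]
opening: 0.0559
gripper_force: 0.0
```

```bash
python3 - <<'E'
from h import *
plan((.6247,.233,.027),(1,-.0186))
E
```

```text
pos [0.6237 0.2309 0.0263] toolx [ 1.    -0.025 -0.006] tooly [-0.025 -1.     0.002] toolz [-0.0056 -0.0018 -1.    ] q6 1.87 F [-0.95 -0.09 -0.92] T [ 0.01 -0.    0.01] open 0.0559 t 4.48
shift units [ 0.03 -0.07 -0.02]
yaw units -0.06 deg -0.4
```

>>> apply_moves(
  steps=[0, -0.06, 0, 0, 0, -0.05, 20, 0, 0, 0, 0, 0, 0, 0, 0, 0, 0, 0, 0, 0, 0, 0, 0, 0, 0, 0, 0, 0, 0, 0, 0, 0, 0, 0, 0, 0, 0, 0, 0, 0, 0, 0, 0, 0, 0, 0, 0, 0, 0, 0, 0, 0, 0, 0, 0, 0],
  grip_force=45,
)

```text
t: 5.15
tool_pos: [0.6268, 0.2356, 0.0303]
orientation: [-3.14, 0.029, -0.002]
force: [0.6, -1.7, -4.5]
opening: 0.0073
gripper_force: 45.0
```

```bash
python3 - <<'E'
from h import *
plan((.6247,.233,.16),(1,-.0186)); print(robot.read_state()['gripper_force'])
E
```

```text
pos [0.6268 0.2356 0.0303] toolx [ 1.    -0.018  0.001] tooly [-0.018 -1.    -0.002] toolz [ 0.001   0.0017 -1.    ] q6 1.87 F [ 0.56 -1.67 -4.53] T [-0.07 -0.12  0.01] open 0.0073 t 5.15
shift units [-0.06  0.08 -4.32]
yaw units 0.0 deg 0.0
45.013806223869324
```

>>> apply_moves(
  steps=[0, 0, -0.5, 0, 0, 0, 0, 0, 0, -1, 0, 0, 0, 0, 0, 0, -1, 0, 0, 0, 0, 0, 0, -1, 0, 0, 0, 0, 0, 0, -1, 0, 0, 0, 0, 0, 0, -1, 0, 0, 0, 0, 0, 0, -0.5, 0, 0, 0, 0, -0.3, 0.9, 0, 0, 0, 0, 0, -0.3, 0.9, 0, 0, 0, 0, 0, -0.3, 0.9, 0, 0, 0, 0, 0, -0.3, 0.9, 0, 0, 0, 0, 0, -0.3, 0.9, 0, 0, 0, 0, 0],
)

```text
t: 6.15
tool_pos: [0.5775, 0.0991, 0.2094]
orientation: [3.141, -0.029, -0.003]
force: [0.6, 1.5, -5.1]
opening: 0.0078
gripper_force: 45.0
```

>>> apply_moves(
  steps=[-0.3, 0.9, 0, 0, 0, 0, 0, -0.3, 0.9, 0, 0, 0, 0, 0, -0.3, 0.9, 0, 0, 0, 0, 0, -0.3, 0.9, 0, 0, 0, 0, 0, -0.3, 0.9, 0, 0, 0, 0, 0, -0.3, 0.9, 0, 0, 0, 0, 0, -0.3, 0.9, 0, 0, 0, 0, 0, -0.3, 0.9, 0, 0, 0, 0, 0, -0.3, 0.9, 0, 0, 0, 0, 0, -0.3, 0.9, 0, 0, 0, 0, 0, -0.3, 0.9, 0, 0, 0, 0, 0, 0, 0, 0, 0, 0, 0, 0],
)

```text
t: 7.15
tool_pos: [0.4721, -0.1989, 0.2097]
orientation: [3.139, -0.035, -0.003]
force: [-1.1, -0.2, -5.0]
opening: 0.0081
gripper_force: 45.0
```

```bash
cat >> h.py <<'E'
def mean_state(n=6):
    ps,zs,F,T=[],[],[],[]
    for _ in range(n):
        eyes.read_camera('wrist'); s=robot.read_state(); ps.append(s['tool_pos']); zs.append(Rot.from_rotvec(s['orientation'])); F.append(s['force']);T.append(s['wrist_torque'])
    R=Rot.concatenate(zs).mean().as_matrix()
    print('mean',np.round(np.mean(ps,0),4),'sd',np.round(np.std(ps,0),4),'F',np.round(np.mean(F,0),2),'sd',np.round(np.std(F,0),2),'T',np.round(np.mean(T,0),3),'\nx',np.round(R[:,0],4),'z',np.round(R[:,2],4),'t',round(s['t'],2))
    return np.mean(ps,0),R
E
python3 - <<'E'
from h import *
mean_state(6)
snap('wrist','w2'); print([(np.round(d['xy'],1),d['conf']) for d in eyes.place_of('wrist','mark')])
print('wristcal',eyes.calibration('wrist'))
cv2.imwrite('pics/w2b.png',cv2.resize(cv2.imread('pics/w2.png'),(800,600)))
snap('scene','s2');snap('side','d2')
E
```

```text
mean [ 0.474  -0.1947  0.2096] sd [0.0006 0.0011 0.    ] F [-0.38 -0.05 -5.35] sd [0.61 0.39 0.7 ] T [ 0.029 -0.016 -0.025] 
x [ 9.998e-01 -1.940e-02 -8.000e-04] z [-8.e-04  4.e-04 -1.e+00] t 7.45
[(array([285.6, 136.2]), 0.72)]
wristcal {'K': array([[347.83220581,   0.        , 277.63806714],
       [  0.        , 347.83220581, 207.544526  ],
       [  0.        ,   0.        ,   1.        ]]), 'k1': -0.014470613185366752, 'R': array([[-0.01629044, -0.99986601, -0.00160475],
       [-0.96050574,  0.01520323,  0.27784453],
       [-0.2777829 ,  0.00606758, -0.96062471]]), 't': array([-0.18547203,  0.42904365,  0.51511073])}
```

View pics/w2b.png

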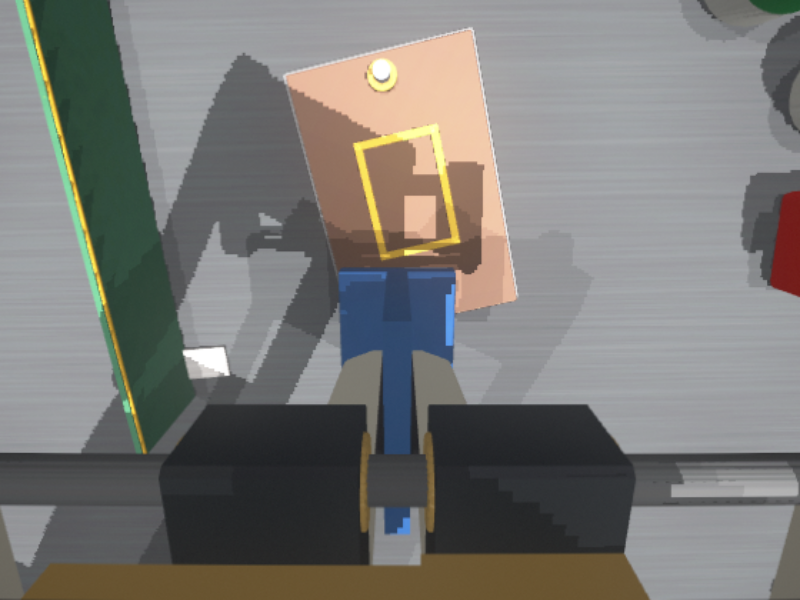

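The picture shows the outline with 800-scale corners at about (354,144), (438,124), (460,241) and (382,259). The held foot's far bottom edge runs from (341,270) to (455,270). I'll fit both.

```bash
cat >> h.py <<'E'
def mark_fit(im,zs,cal,roi):
    hsv=cv2.cvtColor(im,cv2.COLOR_RGB2HSV); m=cv2.inRange(hsv,(24,130,70),(36,255,255))
    mm=np.zeros_like(m); x0,y0,x1,y1=roi; mm[y0:y1,x0:x1]=m[y0:y1,x0:x1]
    n,l,s,_=cv2.connectedComponentsWithStats(mm,connectivity=8)
    cs,_=cv2.findContours(mm,cv2.RETR_EXTERNAL,cv2.CHAIN_APPROX_NONE); c=np.vstack([c for c in cs if len(c)>15])[:,0]
    for z in zs:
        P=np.array([onz('wrist',p,z,cal)[:2] for p in c])*1000
        (cx,cy),(w,h),a=cv2.minAreaRect(P.astype(np.float32))
        if w<h: w,h,a=h,w,a+90
        a=(a+90)%180-90
        print(z,'centre',round(cx,1),round(cy,1),'size',round(w,1),round(h,1),'ang',round(a,1),len(c))
    return mm
E
python3 - <<'E'
from h import *
cal=eyes.calibration('wrist'); im=cv2.cvtColor(cv2.imread('pics/w2.png'),cv2.COLOR_BGR2RGB)
mark_fit(im,[.035,.045,.055,.06],cal,(235,75,335,187))
for z in (.176,.18,.184):
    A,B=onz('wrist',(341*.7,270*.7),z,cal),onz('wrist',(455*.7,270*.7),z,cal); print(z,A,B,np.linalg.norm(A-B),(A+B)/2)
print('mark net',[onz('wrist',(285.6,136.2),z,cal).round(4) for z in(.04,.05)])
print('scr top end wrist', onz('wrist',(143*.7,452*.7),.09,cal),onz('wrist',(20*.7,2*.7),.09,cal))
print([ (np.round(d['xy'],1),round(d['conf'],2)) for c in ('scene','side') for d in eyes.place_of(c,'mark')])
E
```

```text
0.035 centre 535.9 -199.5 size 58.6 55.6 ang 11.8 242
0.045 centre 536.4 -199.4 size 56.8 53.9 ang 11.8 242
0.055 centre 536.8 -199.3 size 55.1 52.3 ang 11.8 242
0.06 centre 537.1 -199.2 size 54.3 51.5 ang 11.8 242
0.176 [ 0.50621854 -0.17138843  0.176     ] [ 0.50545879 -0.21827526  0.176     ] 0.04689298387524034 [ 0.50583866 -0.19483184  0.176     ]
0.18 [ 0.50713986 -0.17186893  0.18      ] [ 0.50639536 -0.21781489  0.18      ] 0.045951999808862096 [ 0.50676761 -0.19484191  0.18      ]
0.184 [ 0.50806119 -0.17234943  0.184     ] [ 0.50733193 -0.21735453  0.184     ] 0.04501101574248385 [ 0.50769656 -0.19485198  0.184     ]
mark net [array([ 0.5255, -0.2019,  0.04  ]), array([ 0.5263, -0.2017,  0.05  ])]
scr top end wrist [ 0.36526212 -0.0239891   0.09      ] [ 0.631219  -0.0015136  0.09     ]
[(array([254.8, 173.6]), 0.95), (array([286.3, 267.5]), 0.89)]
```

```bash
python3 - <<'E'
from h import *
from scipy.optimize import least_squares
cal=eyes.calibration('wrist'); C=np.array([(354,144),(438,124),(460,241),(382,259)])*.7
u=np.array([(40,28),(40,-28),(-40,-28),(-40,28)])/1000
def res(p):
    c,s=np.cos(p[3]),np.sin(p[3]); return np.concatenate([proj('wrist',(p[0]+c*a-s*b,p[1]+s*a+c*b,p[2]),cal)-q for (a,b),q in zip(u,C)])
r=least_squares(res,[.53,-.2,.045,.2]); print(r.x,np.degrees(r.x[3]),r.fun.round(2))
for z in (.04,.05):
    r=least_squares(lambda p:res([p[0],p[1],z,p[2]]),[.53,-.2,.2]); print(z,r.x,r.fun.round(1))
print('tri',tri([ray('scene',(254.8,173.6)),ray('side',(286.3,267.5))]))
print(onz('scene',(254.8,173.6),.045),onz('side',(286.3,267.5),.045))
m=r.x; plan((*m[:2],.21),(np.cos(m[2]),np.sin(m[2])))
E
```

```text
[ 0.52514603 -0.20289438  0.03087169  0.20680628] 11.849127233853535 [ 0.36 -0.26 -0.55 -0.08  0.08  0.39  0.13 -0.03]
0.04 [ 0.52570897 -0.20271075  0.20691415] [-0.7 -1.1  0.  -1.3  1.   1.4 -0.3  1.3]
0.05 [ 0.5263182  -0.20250998  0.20703729] [-1.9 -2.   0.7 -2.7  2.2  2.6 -0.9  2.9]
tri [ 0.53174226 -0.20306474  0.02572326]
[ 0.54931414 -0.1915539   0.045     ] [ 0.52359281 -0.21212132  0.045     ]
pos [ 0.4746 -0.1942  0.2096] toolx [ 1.    -0.018 -0.   ] tooly [-0.018 -1.    -0.   ] toolz [-1.e-04  1.e-04 -1.e+00] q6 1.1 F [ 0.49 -0.63 -5.34] T [ 0.06 -0.04  0.01] open 0.0076 t 7.75
shift units [ 1.73  0.25 -0.01]
yaw units -2.15 deg -12.9
```

>>> apply_moves(
  steps=[0, 0, 0, 0, 0, -0.75, 0, 0, 0, 0, 0, 0, -0.7, 0, 0, 0, 0, 0, 0, -0.7, 0, 0.57, 0.2, 0, 0, 0, 0, 0, 0.57, 0.2, 0, 0, 0, 0, 0, 0.57, 0.2, 0, 0, 0, 0, 0, 0, 0, 0.8, 0, 0, 0, 0, 0, 0, 0.8, 0, 0, 0, 0, 0, 0, 0.8, 0, 0, 0, 0, 0, 0, 0.6, 0, 0, 0, 0, 0, 0, 0.4, 0, 0, 0, 0, 0, 0, 0, 0, 0, 0, 0],
)

```text
t: 8.75
tool_pos: [0.5263, -0.2006, 0.1042]
orientation: [-3.122, -0.324, 0.008]
force: [-1.0, -0.0, -4.9]
opening: 0.0079
gripper_force: 45.0
```

```bash
python3 - <<'E'
from h import *
p,R=mean_state(6)
snap('wrist','w3'); snap('scene','s3'); snap('side','d3')
cal=eyes.calibration('wrist')
for name in ('blue_tee_foot','blue_tee_center','mark'):
  for c in ('scene','side'): print(name,c,[(np.round(d['xy'],1),round(d['conf'],2)) for d in eyes.place_of(c,name)])
w=cv2.resize(cv2.imread('pics/w3.png')[90:260,190:370],None,fx=2.2,fy=2.2,interpolation=cv2.INTER_CUBIC)
a=cv2.resize(cv2.imread('pics/s3.png')[120:220,205:305],(400,300) if 0 else (374,374),interpolation=cv2.INTER_CUBIC)
cv2.imwrite('pics/c3.png',np.hstack([w,a]))
print(w.shape, 'pred foot front corners', [proj('wrist',p+R@np.array([-.0023+.035,s*.023,.0296]),cal).round(1) for s in(1,-1)])
E
```

```text
mean [ 0.529  -0.202   0.1087] sd [0.0008 0.0004 0.0012] F [ 0.25  0.24 -5.06] sd [0.42 0.27 0.17] T [-0.006 -0.006  0.011] 
x [0.9787 0.2053 0.001 ] z [ 1.2e-03 -6.0e-04 -1.0e+00] t 9.05
blue_tee_foot scene [(array([405.7, 283.7]), 0.87), (array([326.4, 273.8]), 0.73), (array([254.3, 159.7]), 0.6)]
blue_tee_foot side [(array([285.8, 257. ]), 0.57)]
blue_tee_center scene [(array([255.3, 153. ]), 0.76), (array([331. , 266.5]), 0.62), (array([402.4, 274.9]), 0.55)]
blue_tee_center side [(array([284. , 254.6]), 0.65)]
mark scene [(array([258. , 171.6]), 0.96)]
mark side [(array([286.4, 266.8]), 0.79), (array([281.9, 275.2]), 0.21)]
(374, 396, 3) pred foot front corners [array([317.9, 188. ]), array([237.9, 188. ])]
```

View pics/c3.png

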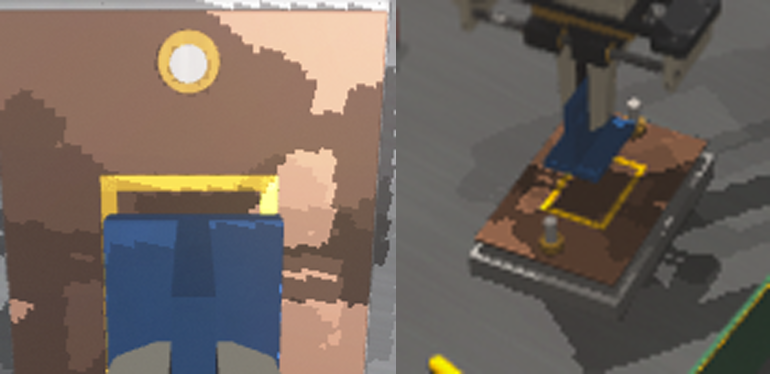

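The crop shows foot and outline parallel. In full-picture pixels the outline's far outer edge runs (235.5,170)–(316.8,170) and the foot's far edge (237.3,187.3)–(318.6,187.3).

```bash
python3 - <<'E'
from h import *
p=np.array([.529,-.202,.1087]); cal=eyes.calibration('wrist')
x=np.array([.9787,.2053,0]); y=np.array([.2053,-.9787,0])
for zf,n,ps in ((.079,'foot',((237.3,187.3),(318.6,187.3))),(.035,'mark',((235.5,170),(316.8,170))),(.04,'mark',((235.5,170),(316.8,170))),(.045,'mark',((235.5,170),(316.8,170)))):
    A,B=[onz('wrist',q,zf,cal) for q in ps]; m=(A+B)/2-p
    print(n,zf,'width',np.linalg.norm(A-B).round(4),'centre rel TCP x,y mm',(m@x*1000-(35 if n=='foot' else 40)).round(2),(m@y*1000).round(2))
E
```

```text
foot 0.079 width 0.0465 centre rel TCP x,y mm -2.21 -0.37
mark 0.035 width 0.0563 centre rel TCP x,y mm -4.93 -1.64
mark 0.04 width 0.0551 centre rel TCP x,y mm -4.05 -1.62
mark 0.045 width 0.0539 centre rel TCP x,y mm -3.18 -1.59
```

>>> apply_moves(
  steps=[-0.08, -0.04, 0.2, 0, 0, 0, 0, 0, 0, 0.3, 0, 0, 0, 0, 0, 0, 0.2, 0, 0, 0, 0, 0, 0, 0.1, 0, 0, 0, 0, 0, 0, 0.1, 0, 0, 0, 0, 0, 0, 0, 0, 0, 0, 0, 0, 0, 0, 0, 0, 0, 0],
)

```text
t: 10.08
tool_pos: [0.5257, -0.2011, 0.0804]
orientation: [-3.125, -0.324, 0.001]
force: [0.3, 0.5, -5.4]
opening: 0.0078
gripper_force: 45.0
```

```bash
python3 - <<'E'
from h import *
p,R=mean_state(8)
snap('wrist','w4')
w=cv2.resize(cv2.imread('pics/w4.png')[130:250,210:350],None,fx=5,fy=5,interpolation=cv2.INTER_CUBIC)
cv2.imwrite('pics/c4.png',w)
E
```

```text
mean [ 0.5261 -0.2012  0.081 ] sd [0.0001 0.     0.0001] F [ 0.33  0.05 -5.49] sd [0.45 0.27 0.34] T [-0.011 -0.01   0.01 ] 
x [9.787e-01 2.052e-01 5.000e-04] z [ 5.e-04 -3.e-04 -1.e+00] t 10.48
```

View pics/c4.png

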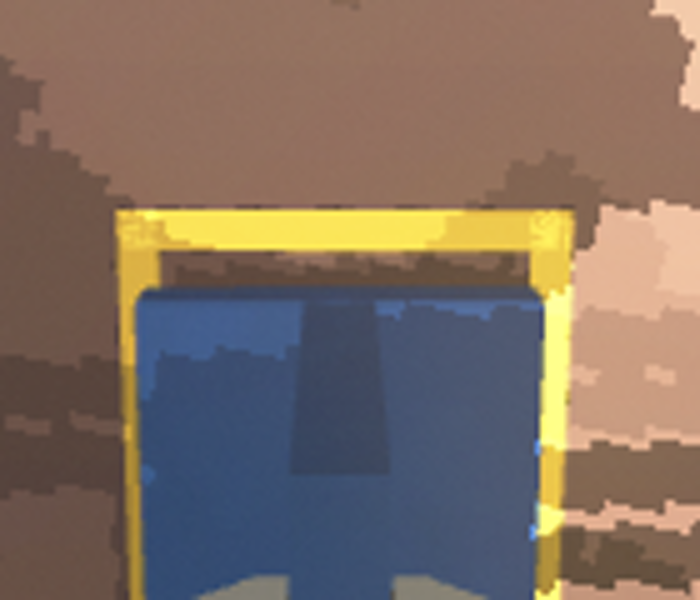

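The crop shows the outline's far outer edge at full-picture row 172 (centre column 279.2) and the foot's far edge at row 187.6 (centre 278.1).

```bash
python3 - <<'E'
from h import *
p=np.array([.5261,-.2012,.081]); cal=eyes.calibration('wrist')
x=np.array([.9787,.2052,0]); y=np.array([.2052,-.9787,0])
for z,n,ps in ((.0514,'foot',((237.4,187.6),(318.8,187.6))),*[(z,'mark',((233.4,172),(325,172))) for z in (.033,.036,.039,.042)]):
    A,B=[onz('wrist',q,z,cal) for q in ps]; m=(A+B)/2-p
    print(n,z,'width',np.linalg.norm(A-B).round(4),'rel x,y mm',(m@x*1000-(35 if n=='foot' else 40)).round(2),(m@y*1000).round(2))
E
```

```text
foot 0.0514 width 0.0468 rel x,y mm -2.18 -0.03
mark 0.033 width 0.0569 rel x,y mm -1.44 0.65
mark 0.036 width 0.0561 rel x,y mm -0.9 0.64
mark 0.039 width 0.0553 rel x,y mm -0.36 0.63
mark 0.042 width 0.0545 rel x,y mm 0.19 0.62
```

>>> apply_moves(
  steps=[0.04, 0.02, 0.1, 0, 0, 0, 0, 0, 0, 0.1, 0, 0, 0, 0, 0, 0, 0, 0, 0, 0, 0, 0, 0, 0, 0, 0, 0, 0, 0, 0, 0, 0, 0, 0, 0, 0, 0, 0, 0, 0, 0, 0],
)

```text
t: 11.03
tool_pos: [0.5272, -0.2015, 0.0747]
orientation: [3.125, 0.324, 0.0]
force: [-0.4, 0.7, -5.8]
opening: 0.0077
gripper_force: 45.0
```

```bash
python3 - <<'E'
from h import *
mean_state(4)
E
```

```text
mean [ 0.5272 -0.2015  0.0748] sd [0. 0. 0.] F [ 0.12  0.41 -5.24] sd [0.24 0.42 0.38] T [-0.014  0.012 -0.002] 
x [9.787e-01 2.052e-01 2.000e-04] z [ 2.e-04 -1.e-04 -1.e+00] t 11.23
```

>>> apply_moves(
  steps=[0, 0, 0.04, 0, 0, 0, 0, 0, 0, 0.03, 0, 0, 0, 0, 0, 0, 0.03, 0, 0, 0, 0, 0, 0, 0, 0, 0, 0, 0, 0, 0, 0, 0, 0, 0, 0],
)

```text
t: 11.65
tool_pos: [0.527, -0.2014, 0.0715]
orientation: [-3.125, -0.324, 0.0]
force: [-0.1, 0.3, -5.2]
opening: 0.0078
gripper_force: 45.0
```

>>> apply_moves(
  steps=[0, 0, 0.03, 0, 0, 0, 0, 0, 0, 0.02, 0, 0, 0, 0, 0, 0, 0, 0, 0, 0, 0, 0, 0, 0, 0, 0, 0, 0],
)

```text
t: 11.98
tool_pos: [0.5271, -0.2014, 0.0701]
orientation: [-3.125, -0.324, 0.0]
force: [0.5, -0.6, -5.6]
opening: 0.0075
gripper_force: 45.0
```

>>> apply_moves(
  steps=[0, 0, 0.03, 0, 0, 0, 0, 0, 0, 0.02, 0, 0, 0, 0, 0, 0, 0, 0, 0, 0, 0, 0, 0, 0, 0, 0, 0, 0],
)

```text
t: 12.32
tool_pos: [0.5271, -0.2014, 0.0686]
orientation: [-3.125, -0.324, 0.0]
force: [0.1, 0.4, -6.1]
opening: 0.0076
gripper_force: 45.0
```

>>> apply_moves(
  steps=[0, 0, 0.03, 0, 0, 0, 0, 0, 0, 0, 0, 0, 0, 0, 0, 0, 0, 0, 0, 0, 0, 0, 0, 0, 0, 0, 0, 0],
)

```text
t: 12.65
tool_pos: [0.5271, -0.2014, 0.0677]
orientation: [-3.125, -0.324, 0.0]
force: [-0.1, 0.6, -5.2]
opening: 0.0076
gripper_force: 45.0
```

>>> apply_moves(
  steps=[0, 0, 0.03, 0, 0, 0, 0, 0, 0, 0, 0, 0, 0, 0, 0, 0, 0, 0, 0, 0, 0, 0, 0, 0, 0, 0, 0, 0],
)

```text
t: 12.98
tool_pos: [0.5271, -0.2014, 0.0668]
orientation: [-3.125, -0.324, 0.0]
force: [-0.1, -0.5, -5.5]
opening: 0.008
gripper_force: 45.0
```

>>> apply_moves(
  steps=[0, 0, 0.03, 0, 0, 0, 0, 0, 0, 0, 0, 0, 0, 0, 0, 0, 0, 0, 0, 0, 0, 0, 0, 0, 0, 0, 0, 0],
)

```text
t: 13.32
tool_pos: [0.5271, -0.2014, 0.0659]
orientation: [-3.125, -0.324, 0.0]
force: [-0.7, -0.4, -5.7]
opening: 0.0075
gripper_force: 45.0
```

>>> apply_moves(
  steps=[0, 0, 0.03, 0, 0, 0, 0, 0, 0, 0, 0, 0, 0, 0, 0, 0, 0, 0, 0, 0, 0, 0, 0, 0, 0, 0, 0, 0],
)

```text
t: 13.65
tool_pos: [0.5272, -0.2015, 0.0653]
orientation: [3.125, 0.324, 0.0]
force: [-1.2, 0.2, -2.7]
opening: 0.008
gripper_force: 45.0
```

```bash
python3 - <<'E'
from h import *
mean_state(6); snap('wrist','w5')
cv2.imwrite('pics/c5.png',cv2.resize(cv2.imread('pics/w5.png')[130:250,210:350],None,fx=5,fy=5,interpolation=cv2.INTER_CUBIC))
E
```

```text
mean [ 0.5272 -0.2015  0.0652] sd [0. 0. 0.] F [-0.72  0.23 -2.45] sd [0.42 0.4  0.63] T [0.039 0.05  0.003] 
x [9.787e-01 2.052e-01 2.000e-04] z [ 3.e-04 -2.e-04 -1.e+00] t 13.95
```

View pics/c5.png

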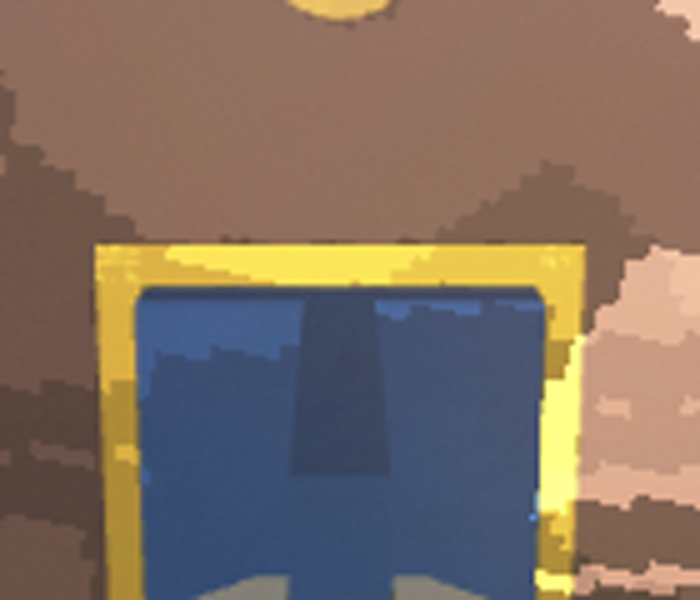

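The foot sits squarely inside the outline, with the front line and both sides evenly about 40 px wide. Contact is felt at about 3 N. Backing off.

>>> apply_moves(
  steps=[0, 0, -0.06, 0, 0, 0, 0, 0, 0, -0.06, 0, 0, 0, 0, 0, 0, -0.06, 0, 0, 0, 0, 0, 0, 0, 0, 0, 0, 0, 0, 0, 0, 0, 0, 0, 0, 0, 0, 0, 0, 0, 0, 0, 0, 0, 0, 0, 0, 0, 0, 0, 0, 0, 0, 0, 0, 0],
)

```text
t: 14.67
tool_pos: [0.527, -0.2014, 0.0703]
orientation: [-3.125, -0.324, 0.0]
force: [0.7, 0.3, -5.7]
opening: 0.0079
gripper_force: 45.0
```

```bash
python3 - <<'E'
from h import *
mean_state(6)
E
```

```text
mean [ 0.5271 -0.2014  0.0704] sd [0. 0. 0.] F [ 0.09 -0.35 -5.08] sd [0.35 0.5  0.31] T [0.009 0.001 0.017] 
x [ 9.787e-01  2.052e-01 -1.000e-04] z [-1.e-04  1.e-04 -1.e+00] t 14.97
```

The gap is 5.0 mm, the bracket is level and steady, and the wrist force is back to the bracket's weight alone. Handing in.

```bash
python3 -c "
from plant import robot
print(robot.close_job())"
```

```text
the job is handed in; nothing more can be done
None
```

The blue tee bracket is still in the gripper, hovering level and squarely over the yellow outline with about a 5 mm gap, after a light touch of roughly 3 N; the job was handed in at about 15 s, and I have not seen the verdict.

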